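# Lock the parts tray and hold it level above its frame

### The job

The grey parts tray with the green clips sits in its wooden frame and its orange lock collar is not yet locked: turn the collar clockwise (seen from above) until its white pointer meets the red locked mark, while the tray stays seated. Then take the tray by the collar's grip bar, lift it straight up until its underside is about 10 cm above the frame's rim, so that the frame can be swept out below it, and keep it level and still for at least two seconds. Finish while still holding it there, collar locked, all three clips still in the tray, and the other things on the mat and table left where they are.

Things in the scene. Friction and masses are not known exactly. Their poses are not given: they have to be found in the camera images.
- tray: open square grey tray, 150 x 150 x 36 mm, walls 4 mm, four compartments. A central pillar carries a round black flange (84 mm diameter, top 64 mm above the tray's underside) with a red locked mark at its rim towards the tray's +x. About 0.45 kg with the collar (varies); the clips shift its balance slightly. Loose in the frame. Origin: centre of its underside, z up
- collar (a joint): angle of the orange lock collar on the tray's pillar, rad: 0 unlocked, 1.2 locked (hard stop, white pointer at the red mark); grows clockwise seen from above. Starts between 0 and 0.35, stays where left, about 0.06 N m of friction. It cannot come off the tray, so the tray can be lifted by it; lifting does not turn it
- collar_grip (a point): on the collar's axis, centred in its orange upright grip bar, 100 mm above the tray's underside. Bar 60 mm long, 14 mm thick, 30 mm high, its top 10 mm above this point; it stands on a 50 mm wide ring whose top is 20 mm below this point. Axes turn with the collar: x along the bar to its white pointer end, y across the bar, z up. When locked, x is parallel to the tray's x
- frame: fixed wooden frame, 184 x 184 mm, rim top 45 mm above the table; the tray rests on its floor 30 mm above the table, with 3 mm play on each side inside the 14 mm thick rim. Origin at the centre of its underside on the table; axes parallel to the tray's
- clip_a: dark green U-shaped spring clip with one white jaw tip, 42 x 25 x 12 mm, 20 g, loose and flat on the floor of a compartment of the tray; origin at the centre of its underside
- clip_b: dark green U-shaped spring clip with one white jaw tip, 42 x 25 x 12 mm, 20 g, loose and flat on the floor of a compartment of the tray; origin at the centre of its underside
- clip_c: dark green U-shaped spring clip with one white jaw tip, 42 x 25 x 12 mm, 20 g, loose and flat on the floor of a compartment of the tray; origin at the centre of its underside
- spare_clip: the same kind of green clip, 42 x 25 x 12 mm, lying on the mat beside the frame; bystander; origin at the centre of its underside
- screwdriver: screwdriver with a red handle lying on the mat beside the frame, lower than 40 mm; bystander; origin under its middle
- tape_roll: yellow roll of tape lying flat, 90 mm diameter, 24 mm high; bystander at the left of the table; origin at the centre of its underside
- glue_bottle: upright white glue bottle with a red cap, 48 mm diameter, 120 mm high; bystander at the right; origin at the centre of its underside
- hub: flat black box with connector ports, 40 x 110 x 22 mm; bystander at the right; origin at the centre of its underside
- mug: blue mug, 80 mm diameter, 90 mm high; bystander at the left; origin at the centre of its underside

How it is judged:
By the outcome, as a careful person would: the job done as asked, in the order asked, and still so for the second after the job is handed in, while the arm keeps its last pose, push and grip.
It also fails if it takes over 40 s, if anything falls off the work surface, if the arm or the gripper's body presses on something with over 40 N, if the wrist force passes 120 N, or if a joint passes its speed limit or range.

### The arm

A 6-joint arm with a two-finger parallel gripper is mounted at the origin on the work surface. World frame = base frame: x ahead of the robot, y to its left, z up, the work surface at z = 0. Lengths are in mm, angles in rad, forces in N, time in s.
With the tool pointing down it reaches from about 275 to 1000 mm from the base axis. Payload 8.4 kg.
Tool frame: the origin (TCP) lies midway between the tips of the shut fingers; the grasp point (between the pads) lies 19 mm behind it; z points along the fingers, y is the line along which they close (so a half turn about z gives the same grasp; the last joint's range is limited). The gripper opens to 85 mm and grips with 20 to 120 N. Pads are 22 mm wide; open, the fingers measure 114 mm over their backs; the gripper's body (76 mm by 85 mm) begins 54 mm behind the grasp point. The pads swing forward as they close: fully open they stand 13 mm farther back than shut.
Start: joints at [1.171, 0.353, 1.633, -0, 1.155, -0.002], TCP at [242.118, 576.2, 231.281] pointing down, gripper open.
Joint ranges: [-2.63, 2.63], [-0.92, 2.1], [0.06, 2.66], [-1.3, 4.44], [0, 2.69], [-3.02, 3.02]. Speed limits (rad/s): [2.22, 2.22, 2.79, 3.14, 3.14, 3.14].

### API

Orientations are given as [roll, pitch, yaw] about the fixed x, y, z axes, in that order (R = Rz(yaw) Ry(pitch) Rx(roll)).
In Python, from rig import r, cams gives the robot as it stands. The module is installed in compiled form; this text tells all that it offers.
- The arm moves only by the tool send_rows, never from a script. Its argument "targets" is one flat list of numbers, 7 for each row, row after row: the shift along the tool's x, y, z in m, then the turn, a rotation vector about the tool's x, y, z in rad, then the opening, from -1 (shut) to 1 (fully open). In form: [tx, ty, tz, wx, wy, wz, fingers, tx, ty, tz, wx, wy, wz, fingers, ...]. A call has 1 to 12 rows; each row is the pose to reach, as a shift and turn from the pose commanded when the call began, along the tool's axes at that moment; what a row does not reach only later rows make up. A row lasts 1/12 s, in which the tool goes at most 41.7 mm and 7.16 degrees, less where a joint would pass 70% of its speed; a pose out of reach is approached as far as the arm can. A call with a gripper value outside its range is refused whole. The fingers move at their own pace and stop on an object; "grip_force" is the grip in N (left out, the last holds). Time passes only in rows, so rows that repeat a pose let the fingers close. It gives the time, the measured TCP pose, the force, the opening and the grip force at its end, in the units of the state.
- r.sense(): the state, without advancing time (a new reading comes with each control period).
- cams.grab_frame(name): name is "scene" or "top" or "wrist"; returns a dict with "color" (420x560x3 uint8, blue, green, red), "fx", "fy", "cx", "cy" (pixels), "k1" (the pictures are not rectified: a ray, as slopes to the right and down, at radius r is drawn at 1 + k1 r^2 times it, then the intrinsics apply), "xyz" and "attitude" of the camera in the world. Camera axes: x right, y down, z forward; pixel columns grow to the right and rows downward; lengths in mm; the calibration is good to about 2 mm. A picture is of the moment at which its call begins. There is no depth.
- r.sign_off(): hands the job in; it is judged then, once.
The state is a dict: "clock": time; "qpos": joint angles; "qvel": joint speeds; "joint_efforts": joint torques, N m; "eef_pos": TCP position; "tcp_rot": TCP orientation; "contact_force": force on the tool from outside, world axes, zero at the start; "wrist_torque": the same for the moment, N m; "opening": opening from 0.0 (shut) to 1.0 (fully open); "grasp_force": force on a finger pad.
Only numpy, scipy, OpenCV 4.12 (cv2) and the standard library are available. Lean on these libraries where they do the work, as an engineer would, in place of code of your own. Each camera call takes 0.05 s, during which the arm holds its last target. There are 200 camera calls.

## Working session

There is one attempt and no reset: what is moved stays moved. The work goes in short steps, Python scripts to look and compute and a tool call to move; the robot and the scene stay as the last step left them, time stands still between calls to the robot, and variables do not carry over. Pictures are saved under pics/ and viewed, at most 10 in all, crops included, and the job is handed in when it is done.

Besides the shell and the picture viewer there is one more tool, called after "Request:" in YAML: its name, and indented under it one key for each argument. send_rows: Moves the arm, as the interface text tells. Its arguments: {"type":"object","properties":{"targets":{"type":"array"},"grip_force":{"type":"number"}},"required":["targets"]}

```bash
mkdir -p pics
cat > h.py <<'E'
import numpy as np,cv2
from rig import r,cams
from scipy.spatial.transform import Rotation as R
def rot(a): return R.from_euler('xyz',a).as_matrix()
def ray(f,uv):
    K=np.array([[f['fx'],0,f['cx']],[0,f['fy'],f['cy']],[0,0,1.]])
    p=cv2.undistortPoints(np.array(uv,float).reshape(-1,1,2),K,np.array([f['k1'],0,0,0.])).reshape(-1,2)
    # drawn = (1+k1 r^2)*ray
    A=np.array(f['attitude'],float); A=rot(A) if A.size==3 else A.reshape(3,3)
    return np.array(f['xyz'],float),np.c_[p,np.ones(len(p))]@A.T
def onz(f,uv,z):
    o,d=ray(f,uv); return o+d*((z-o[2])/d[:,2])[:,None]
def two(f1,u1,f2,u2):
    o1,d1=ray(f1,u1);o2,d2=ray(f2,u2);d1=d1[0];d2=d2[0]
    t=np.linalg.lstsq(np.c_[d1,-d2],o2-o1,rcond=None)[0]
    a=o1+t[0]*d1;b=o2+t[1]*d2; return (a+b)/2,np.linalg.norm(a-b)
E
python3 - <<'E'
from h import *
import pickle
fs={n:cams.grab_frame(n) for n in('scene','top','wrist')}
pickle.dump(fs,open('f0.pkl','wb'))
for n,f in fs.items():
    print(n,{k:v for k,v in f.items() if k!='color'})
cv2.imwrite('pics/top0.png',fs['top']['color']);cv2.imwrite('pics/scene0.png',fs['scene']['color'])
print(r.sense())
E
```

```text
scene {'fx': 431.71448229780685, 'fy': 431.71448229780685, 'cx': 287.6578996425703, 'cy': 211.75471699301502, 'k1': -0.09041193364770239, 'xyz': array([1129.6291688 , -804.86660349, 1034.86820262]), 'attitude': array([-2.29823728, -0.02260234,  0.67616858])}
top {'fx': 386.8099839844647, 'fy': 386.8099839844647, 'cx': 282.2477582319159, 'cy': 208.24252127332835, 'k1': -0.08309765560423933, 'xyz': array([ 353.88644971,    7.21505816, 1083.51466952]), 'attitude': array([-2.97641683, -0.02050235, -1.54129522])}
wrist {'fx': 321.7059724991074, 'fy': 321.7059724991074, 'cx': 279.01407781771576, 'cy': 213.37761940987357, 'k1': 0.007760890500088432, 'xyz': array([168.21935401, 607.9683648 , 373.56931046]), 'attitude': array([2.81970864e+00, 2.07046152e-03, 1.17383171e+00])}
{'clock': 0.15, 'qpos': array([ 1.17062982e+00,  3.53500627e-01,  1.63396234e+00,  2.74805982e-05,
        1.15518174e+00, -2.36815394e-03]), 'qvel': array([ 0.0005595 , -0.00160898, -0.00116777,  0.00049316,  0.00135233,
        0.00112443]), 'joint_efforts': array([ 6.85343530e-04, -6.05633712e+01, -3.42339599e+01,  7.84373015e-05,
        5.99730280e-03, -2.43463711e-05]), 'eef_pos': array([241.95265742, 575.87879849, 230.72732099]), 'tcp_rot': array([-3.14054067e+00, -2.76207877e-05,  2.74378318e+00]), 'contact_force': array([-0.34473627, -0.05879788, -0.2589727 ]), 'wrist_torque': array([-0.01241737, -0.01332325, -0.0059324 ]), 'grasp_force': 0.0, 'opening': 0.9996446615035194}
```

View pics/top0.png

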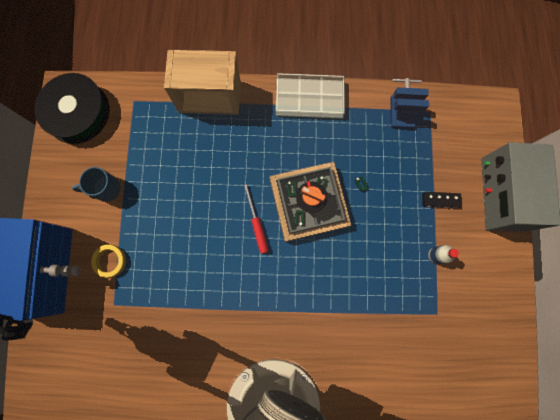

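View pics/scene0.png

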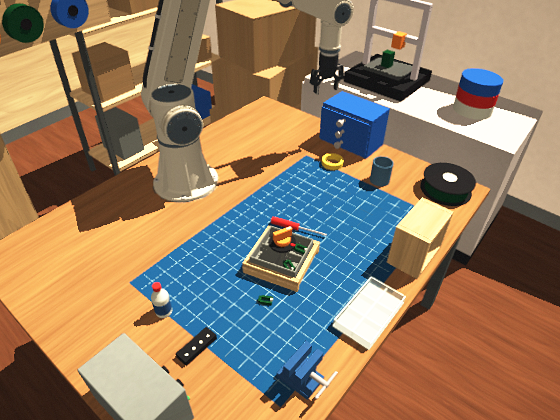

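Run:
```python
from h import *
import pickle
fs=pickle.load(open('f0.pkl','rb'))
t=cv2.resize(fs['top']['color'][155:250,262:358],(400,396),interpolation=cv2.INTER_CUBIC)
s=cv2.resize(fs['scene']['color'][215:295,240:325],(400,396),interpolation=cv2.INTER_CUBIC)
cv2.imwrite('pics/c0.png',np.hstack([t,s]))
for n in('top','scene'):
    h=cv2.cvtColor(fs[n]['color'],cv2.COLOR_BGR2HSV)
    m=cv2.inRange(h,(5,190,150),(16,255,255))
    k,l,st,c=cv2.connectedComponentsWithStats(m)
    i=1+np.argmax(st[1:,4]); print(n,k,st[i],c[i])
    print(onz(fs[n],[c[i]],130))
```

```text
Traceback (most recent call last):
ValueError: attempt to get argmax of an empty sequence
```

View pics/c0.png

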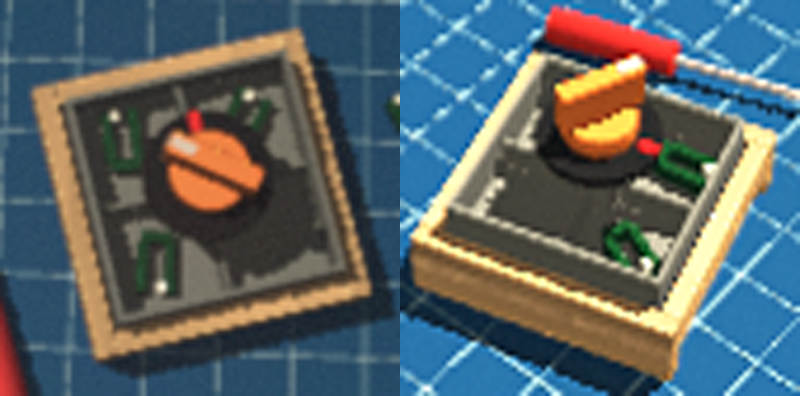

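Run:
```python
from h import *
import pickle
fs=pickle.load(open('f0.pkl','rb'))
T=lambda p:[262+p[0]/4.1667-.4,155+p[1]/4.168-.4]
S=lambda p:[240+(p[0]-400)/4.706-.4,215+p[1]/4.95-.4]
t,s=fs['top'],fs['scene']
print('tip',two(t,[T((182,141))],s,[S((630,67))]))
print('red',two(t,[T((195,122))],s,[S((649,147))]))
print('far',two(t,[T((258,176))],s,[S((563,95))]))
c=onz(t,[T(p) for p in[(35,90),(298,32),(370,292),(100,358)]],45)
print(c.round(1),c.mean(0)); print(np.linalg.norm(c-np.roll(c,-1,0),axis=1))
e=np.roll(c,-1,0)-c; print(np.degrees(np.arctan2(e[:,1],e[:,0])))
print('bar on 140',onz(t,[T((182,141)),T((258,176))],140).round(1))
print('red on 94',onz(t,[T((195,122))],94).round(1))
c2=onz(s,[S((672,375)),S((775,133)),S((412,240))],45);print(c2.round(1))
```

```text
tip (array([563.89781984, -63.56233834, 139.5199722 ]), np.float64(0.04968480476972988))
red (array([587.60139952, -74.04863464,  93.89278141]), np.float64(2.762932119672472))
far (array([ 545.12292232, -109.03193179,  138.04762862]), np.float64(2.149001637673871))
[[ 616.1   27.5   45. ]
 [ 662.3 -147.1   45. ]
 [ 488.4 -195.7   45. ]
 [ 440.1  -20.6   45. ]] [551.74750564 -83.96962298  45.        ]
[180.64293075 180.54812917 181.65183448 182.50110243]
[ -75.17654517 -164.41606803  105.44279179   15.26236504]
bar on 140 [[ 563.8  -63.5  140. ]
 [ 543.9 -109.5  140. ]]
red on 94 [[586.5 -75.   94. ]]
[[ 685.  -170.2   45. ]
 [ 618.6   30.2   45. ]
 [ 492.2 -195.8   45. ]]
```

Request:
send_rows:
  targets: [-0.09, -0.08, 0, 0, 0, 0.26, 1, -0.18, -0.16, 0, 0, 0, 0.52, 1, -0.27, -0.244, 0, 0, 0, 0.79, 1, -0.27, -0.244, 0, 0, 0, 0.79, 1, -0.27, -0.244, 0, 0, 0, 0.79, 1, -0.27, -0.244, 0, 0, 0, 0.79, 1, -0.27, -0.244, 0, 0, 0, 0.79, 1, -0.27, -0.244, 0, 0, 0, 0.79, 1, -0.27, -0.244, 0, 0, 0, 0.79, 1, -0.27, -0.244, 0, 0, 0, 0.79, 1, -0.27, -0.244, 0, 0, 0, 0.79, 1, -0.27, -0.244, 0, 0, 0, 0.79, 1]

```text
clock: 1.15
eef_pos: [396.5, 246.8, 231.3]
tcp_rot: [-3.142, -0.0, 1.953]
contact_force: [-0.8, 0.5, -0.3]
opening: 0.999
grasp_force: 0.0
```

Request:
send_rows:
  targets: [-0.09, 0.005, 0, 0, 0, 0.26, 1, -0.18, 0.01, 0, 0, 0, 0.52, 1, -0.365, 0.021, 0, 0, 0, 0.791, 1, -0.365, 0.021, 0, 0, 0, 0.791, 1, -0.365, 0.021, 0, 0, 0, 0.791, 1, -0.365, 0.021, 0, 0, 0, 0.791, 1, -0.365, 0.021, 0, 0, 0, 0.791, 1, -0.365, 0.021, 0, 0, 0, 0.791, 1, -0.365, 0.021, 0, 0, 0, 0.791, 1, -0.365, 0.021, 0, 0, 0, 0.791, 1, -0.365, 0.021, 0, 0, 0, 0.791, 1, -0.365, 0.021, 0, 0, 0, 0.791, 1]

```text
clock: 2.15
eef_pos: [552.2, -82.6, 230.8]
tcp_rot: [-3.14, -0.0, 1.164]
contact_force: [-0.5, -0.1, -0.1]
opening: 1.004
grasp_force: 0.0
```

Run:
```python
from h import *
import pickle
f=cams.grab_frame('wrist');pickle.dump(f,open('f1.pkl','wb'))
cv2.imwrite('pics/w1.png',f['color']); print(f['xyz'],f['attitude'],r.sense()['eef_pos'],r.sense()['tcp_rot'])
```

```text
[585.54325168  -7.57203946 373.73445575] [ 2.81957560e+00  8.88354496e-04 -4.06279811e-01] [551.99867266 -82.30753829 230.95095227] [-3.14047188e+00 -1.41232774e-04  1.16440917e+00]
```

View pics/w1.png

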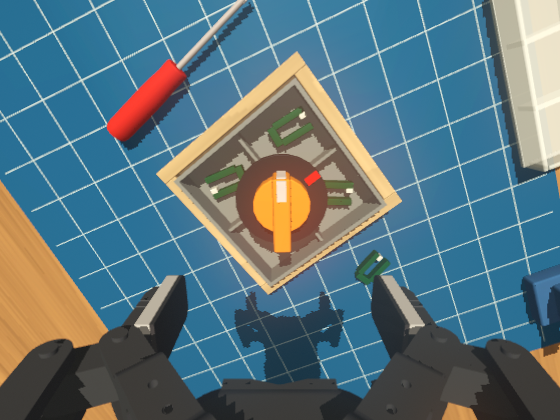

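Run:
```python
from h import *
import pickle
f=pickle.load(open('f1.pkl','rb'));c=f['color']
for v in (200,215,230,245): print(v,[tuple(map(int,c[v,u])) for u in range(266,298,2)])
print([ (v,tuple(map(int,c[v,281]))) for v in range(164,262,3)])
f0=pickle.load(open('f0.pkl','rb'))
A=rot(f['attitude']);
K=np.array([[f['fx'],0,f['cx']],[0,f['fy'],f['cy']],[0,0,1.]])
P=lambda X:cv2.projectPoints(np.array(X,float),cv2.Rodrigues(A.T)[0],-A.T@f['xyz'],K,np.array([f['k1'],0,0,0.]))[0].reshape(-1,2)
print(P([[563.9,-63.5,140],[563.9,-63.5,110],[543.9,-109.5,140],[543.9,-109.5,110]]))
```

```text
200 [(56, 179, 255), (56, 179, 255), (56, 178, 255), (53, 163, 255), (54, 171, 255), (115, 195, 255), (212, 235, 255), (212, 235, 255), (212, 235, 255), (212, 235, 255), (148, 205, 255), (55, 173, 255), (51, 157, 253), (56, 178, 255), (55, 178, 255), (56, 178, 255)]
215 [(56, 177, 255), (57, 177, 255), (56, 177, 255), (51, 157, 254), (54, 166, 255), (55, 177, 255), (56, 177, 255), (56, 177, 255), (55, 177, 255), (56, 177, 255), (56, 177, 255), (55, 173, 255), (50, 147, 243), (55, 176, 255), (55, 176, 255), (55, 176, 255)]
230 [(44, 61, 119), (44, 62, 121), (49, 108, 193), (53, 155, 252), (54, 162, 255), (58, 177, 255), (57, 177, 255), (57, 177, 255), (57, 177, 255), (57, 177, 255), (55, 176, 255), (56, 173, 255), (50, 144, 240), (51, 137, 231), (43, 61, 124), (44, 62, 124)]
245 [(73, 88, 124), (73, 88, 125), (73, 88, 126), (73, 88, 126), (56, 140, 232), (59, 176, 255), (59, 177, 255), (58, 177, 255), (57, 175, 255), (58, 176, 255), (58, 176, 255), (58, 174, 255), (54, 136, 227), (73, 88, 128), (73, 88, 127), (72, 87, 126)]
[(164, (60, 73, 109)), (167, (59, 72, 111)), (170, (92, 109, 142)), (173, (173, 195, 218)), (176, (174, 197, 220)), (179, (94, 182, 255)), (182, (211, 233, 255)), (185, (210, 233, 254)), (188, (210, 232, 254)), (191, (210, 233, 255)), (194, (212, 234, 255)), (197, (212, 235, 255)), (200, (212, 235, 255)), (203, (55, 178, 255)), (206, (57, 178, 255)), (209, (56, 178, 255)), (212, (56, 178, 255)), (215, (56, 177, 255)), (218, (56, 177, 255)), (221, (56, 177, 255)), (224, (57, 177, 255)), (227, (57, 177, 255)), (230, (57, 177, 255)), (233, (57, 177, 255)), (236, (57, 177, 255)), (239, (58, 177, 255)), (242, (58, 177, 255)), (245, (58, 176, 255)), (248, (58, 175, 255)), (251, (59, 169, 255)), (254, (74, 87, 122)), (257, (74, 87, 119)), (260, (74, 86, 117))]
[[282.26039675 190.48883328]
 [281.94910893 181.55870803]
 [281.81772092 251.57324451]
 [281.56769921 237.04018774]]
```

Run:
```python
from h import *
import pickle
f=pickle.load(open('f1.pkl','rb'))
g=cv2.cvtColor(f['color'],cv2.COLOR_BGR2HSV)
p=onz(f,[[281.3,178.5],[282.3,252.5],[275,240],[289.5,240],[281.3,181]],140);print(p.round(1))
d=p[0]-p[1];print(np.linalg.norm(d),np.degrees(np.arctan2(d[1],d[0])),(p[0]+p[1])/2,np.linalg.norm(p[2]-p[3]))
m=cv2.inRange(g,(0,200,120),(5,255,255))[165:195,300:330]; ys,xs=np.nonzero(m); rp=[xs.mean()+300,ys.mean()+165]
print(rp,onz(f,[rp],94))
c=onz(f,[[297,52],[401,201],[268,293],[158,175]],45);print(c.round(1),c.mean(0),np.linalg.norm(c-np.roll(c,-1,0),axis=1))
e=np.roll(c,-1,0)-c; print(np.degrees(np.arctan2(e[:,1],e[:,0])))
# height of bar far end: this view vs top view
t=pickle.load(open('f0.pkl','rb'))['top']
print(two(t,[[262+258/4.1667-.4,155+178/4.168-.4]],f,[[282.3,252]]))
```

```text
[[ 566.8  -54.8  140. ]
 [ 543.9 -110.4  140. ]
 [ 542.9  -98.2  140. ]
 [ 553.4 -102.7  140. ]
 [ 566.1  -56.6  140. ]]
60.101811022976705 67.61162425783367 [555.38078172 -82.61280556 140.        ] 11.420194161613015
[np.float64(311.9237288135593), np.float64(177.73728813559322)] [[588.27402117 -74.18939554  94.        ]]
[[ 619.1   29.2   45. ]
 [ 666.4 -146.6   45. ]
 [ 491.1 -193.6   45. ]
 [ 443.4  -20.3   45. ]] [555.00983303 -82.82011429  45.        ] [182.1084805  181.48037213 179.77572838 182.52091748]
[ -74.93184718 -165.00633129  105.39598302   15.72731405]
(array([ 543.45646845, -110.21047655,  138.33859432]), np.float64(1.2139656871732474))
```

Request:
send_rows:
  grip_force: 40
  targets: [0.001, 0.003, 0.02, 0, 0, -0.016, 1, 0.001, 0.003, 0.045, 0, 0, -0.016, 1, 0.001, 0.003, 0.07, 0, 0, -0.016, 1, 0.001, 0.003, 0.09, 0, 0, -0.016, 1, 0.001, 0.003, 0.105, 0, 0, -0.016, 1, 0.001, 0.003, 0.112, 0, 0, -0.016, 1, 0.001, 0.003, 0.116, 0, 0, -0.016, 1, 0.001, 0.003, 0.116, 0, 0, -0.016, 1, 0.001, 0.003, 0.116, 0, 0, -0.016, 1]

```text
clock: 2.95
eef_pos: [556.0, -83.8, 116.1]
tcp_rot: [3.141, -0.0, 1.18]
contact_force: [-0.7, 0.0, -0.2]
opening: 0.998
grasp_force: 0.0
```

Run:
```python
from h import *
f=cams.grab_frame('wrist');cv2.imwrite('pics/w2.png',f['color']); s=r.sense();print(s['eef_pos'],s['contact_force'],s['opening'])
```

```text
[556.22059244 -84.02405207 116.33836681] [0.3568781  0.45631204 0.26805707] 1.0022856135069507
```

View pics/w2.png

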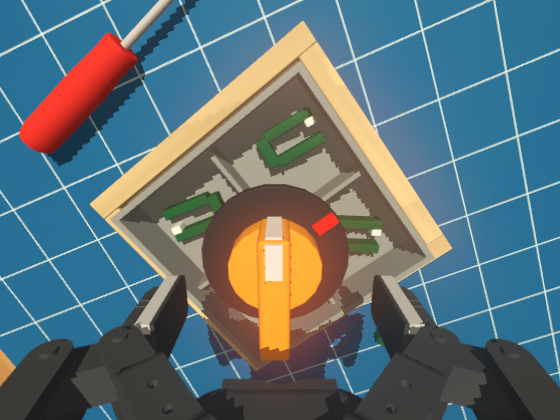

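Request:
send_rows:
  grip_force: 40
  targets: [0, -0.002, 0.002, 0, 0, 0, 1, 0, -0.002, 0.002, 0, 0, 0, -1, 0, -0.002, 0.002, 0, 0, 0, -1, 0, -0.002, 0.002, 0, 0, 0, -1, 0, -0.002, 0.002, 0, 0, 0, -1, 0, -0.002, 0.002, 0, 0, 0, -1, 0, -0.002, 0.002, 0, 0, 0, -1, 0, -0.002, 0.002, 0, 0, 0, -1, 0, -0.002, 0.002, 0, 0, 0, -1, 0, -0.002, 0.002, 0, 0, 0, -1, 0, -0.002, 0.002, 0, 0, 0, -1, 0, -0.002, 0.002, 0, 0, 0, -1]

```text
clock: 4.0
eef_pos: [553.7, -83.6, 113.4]
tcp_rot: [3.141, 0.0, 1.179]
contact_force: [-1.7, -0.3, 4.7]
opening: 0.157
grasp_force: 43.1
```

Run:
```python
from h import *
s=r.sense()
for k in('contact_force','wrist_torque','opening','grasp_force','eef_pos','tcp_rot'):print(k,np.round(s[k],3))
```

```text
contact_force [-1.732 -0.294  4.685]
wrist_torque [-0.015  0.265  0.001]
opening 0.157
grasp_force 43.088
eef_pos [553.724 -83.606 113.442]
tcp_rot [3.141 0.    1.179]
```

Request:
send_rows:
  targets: [0, 0, 0, 0, 0, 0.04, -1, 0, 0, 0, 0, 0, 0.12, -1, 0, 0, 0, 0, 0, 0.2, -1, 0, 0, 0, 0, 0, 0.29, -1, 0, 0, 0, 0, 0, 0.38, -1, 0, 0, 0, 0, 0, 0.47, -1, 0, 0, 0, 0, 0, 0.56, -1, 0, 0, 0, 0, 0, 0.65, -1, 0, 0, 0, 0, 0, 0.74, -1, 0, 0, 0, 0, 0, 0.8, -1, 0, 0, 0, 0, 0, 0.84, -1, 0, 0, 0, 0, 0, 0.84, -1]

```text
clock: 5.0
eef_pos: [553.4, -83.3, 113.4]
tcp_rot: [-3.141, 0.0, 0.336]
contact_force: [-2.3, 1.6, 6.1]
opening: 0.155
grasp_force: 43.4
```

```bash
cat > st.py <<'E'
from h import *
s=r.sense()
for k in('contact_force','wrist_torque','opening','grasp_force','eef_pos','tcp_rot'):print(k,np.round(s[k],3))
E
python3 st.py
```

```text
contact_force [-2.315  1.645  6.125]
wrist_torque [ 0.208  0.418 -0.101]
opening 0.155
grasp_force 43.383
eef_pos [553.444 -83.342 113.421]
tcp_rot [-3.141  0.     0.336]
```

Request:
send_rows:
  targets: [0, 0, 0, 0, 0, 0.02, -1, 0, 0, 0, 0, 0, 0.04, -1, 0, 0, 0, 0, 0, 0.05, -1, 0, 0, 0, 0, 0, 0.05, -1, 0, 0, 0, 0, 0, 0.05, -1]

```text
clock: 5.42
eef_pos: [553.4, -83.3, 113.4]
tcp_rot: [-3.141, 0.0, 0.288]
contact_force: [-3.2, 1.7, 5.6]
opening: 0.158
grasp_force: 43.4
```

```bash
python3 st.py
```

```text
contact_force [-3.201  1.713  5.623]
wrist_torque [ 0.215  0.398 -0.057]
opening 0.158
grasp_force 43.389
eef_pos [553.42  -83.302 113.42 ]
tcp_rot [-3.141  0.     0.288]
```

Request:
send_rows:
  targets: [0, 0, 0, 0, 0, 0.015, -1, 0, 0, 0, 0, 0, 0.03, -1, 0, 0, 0, 0, 0, 0.03, -1, 0, 0, 0, 0, 0, 0.03, -1]

```text
clock: 5.75
eef_pos: [553.4, -83.3, 113.4]
tcp_rot: [-3.141, 0.0, 0.259]
contact_force: [-3.1, 1.5, 4.9]
opening: 0.155
grasp_force: 43.4
```

```bash
python3 st.py
```

```text
contact_force [-3.148  1.494  4.866]
wrist_torque [0.214 0.444 0.085]
opening 0.155
grasp_force 43.404
eef_pos [553.413 -83.293 113.411]
tcp_rot [-3.141  0.     0.259]
```

Request:
send_rows:
  targets: [0, 0, 0, 0, 0, 0.015, -1, 0, 0, 0, 0, 0, 0.025, -1, 0, 0, 0, 0, 0, 0.025, -1, 0, 0, 0, 0, 0, 0.025, -1]

```text
clock: 6.08
eef_pos: [553.7, -83.5, 113.4]
tcp_rot: [-3.142, -0.0, 0.234]
contact_force: [-1.6, 1.6, 5.0]
opening: 0.155
grasp_force: 43.4
```

```bash
python3 st.py
python3 - <<'E'
from h import *
f=cams.grab_frame('wrist');cv2.imwrite('pics/w3.png',f['color'])
E
```

```text
contact_force [-1.632  1.648  4.996]
wrist_torque [0.217 0.278 0.234]
opening 0.155
grasp_force 43.385
eef_pos [553.732 -83.46  113.397]
tcp_rot [-3.142 -0.     0.234]
```

View pics/w3.png

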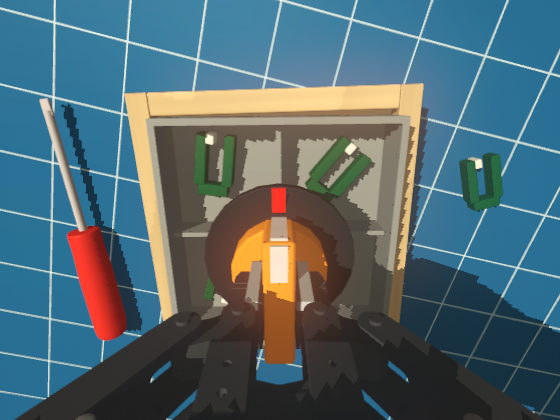

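Request:
send_rows:
  targets: [0, 0, 0, 0, 0, 0.01, -1, 0, 0, 0, 0, 0, 0.015, -1, 0, 0, 0, 0, 0, 0.015, -1]

```text
clock: 6.38
eef_pos: [553.9, -83.6, 113.4]
tcp_rot: [3.141, -0.0, 0.219]
contact_force: [-1.0, 1.4, 6.6]
opening: 0.153
grasp_force: 43.7
```

```bash
python3 st.py
python3 - <<'E'
from h import *
f=cams.grab_frame('wrist');c=f['color'];g=cv2.cvtColor(c,cv2.COLOR_BGR2HSV)
m=cv2.inRange(g,(0,200,120),(5,255,255))[170:225,250:310];ys,xs=np.nonzero(m);rp=[xs.mean()+250,ys.mean()+170]
w=cv2.inRange(g,(0,0,200),(30,90,255))[240:290,260:300];ys,xs=np.nonzero(w);wp=[xs.mean()+260,ys.mean()+240]
fa=[281,360]
R1,W,F=onz(f,[rp],94)[0],onz(f,[wp],140)[0],onz(f,[fa],140)[0]
print(rp,wp,R1,W)
# edge of tray's far wall (top z=66) and frame rim
for a,b,z in(((155,121),(408,118),66),((130,94),(420,86),45)):
    p=onz(f,[a,b],z);d=p[0]-p[1];print(z,np.degrees(np.arctan2(d[1],d[0]))-90,np.linalg.norm(d))
E
```

```text
contact_force [-1.03   1.382  6.591]
wrist_torque [0.194 0.228 0.478]
opening 0.153
grasp_force 43.674
eef_pos [553.875 -83.554 113.449]
tcp_rot [ 3.141 -0.     0.219]
[np.float64(277.8932926829268), np.float64(199.78963414634146)] [np.float64(278.4985380116959), np.float64(263.3669590643275)] [588.64893486 -75.06725134  94.        ] [575.66061661 -78.30964089 140.        ]
66 13.251283775775008 143.5905099900955
45 14.084315272522275 177.7396839375936
```

Request:
send_rows:
  grip_force: 80
  targets: [0, 0, 0, 0, 0, -0.01, -1, 0, 0, 0, 0, 0, -0.018, -1, 0, 0, 0, 0, 0, -0.018, -1, 0, 0, 0, 0, 0, -0.018, -1, 0, 0, 0, 0, 0, -0.018, -1]

```text
clock: 6.85
eef_pos: [553.8, -83.5, 113.5]
tcp_rot: [-3.142, -0.0, 0.237]
contact_force: [-1.0, 1.2, 5.8]
opening: 0.148
grasp_force: 79.6
```

```bash
python3 st.py
```

```text
contact_force [-0.973  1.203  5.804]
wrist_torque [0.168 0.316 0.047]
opening 0.148
grasp_force 79.639
eef_pos [553.845 -83.518 113.497]
tcp_rot [-3.142 -0.     0.237]
```

Request:
send_rows:
  targets: [0, 0, -0.001, 0, 0, 0, -1, 0, 0, -0.002, 0, 0, 0, -1, 0, 0, -0.004, 0, 0, 0, -1, 0, 0, -0.006, 0, 0, 0, -1, 0, 0, -0.009, 0, 0, 0, -1, 0, 0, -0.012, 0, 0, 0, -1, 0, 0, -0.015, 0, 0, 0, -1, 0, 0, -0.018, 0, 0, 0, -1, 0, 0, -0.021, 0, 0, 0, -1, 0, 0, -0.023, 0, 0, 0, -1, 0, 0, -0.024, 0, 0, 0, -1, 0, 0, -0.025, 0, 0, 0, -1]

```text
clock: 7.85
eef_pos: [553.7, -83.6, 138.5]
tcp_rot: [3.142, -0.0, 0.237]
contact_force: [0.1, -0.0, -4.8]
opening: 0.146
grasp_force: 78.0
```

```bash
python3 st.py
python3 - <<'E'
from h import *
f=cams.grab_frame('wrist');g=cams.grab_frame('scene');print(g['color'].shape)
s=cv2.resize(g['color'][190:295,235:330],(380,420),interpolation=cv2.INTER_CUBIC)
cv2.imwrite('pics/w4.png',np.hstack([f['color'][:,80:490],s]))
E
```

```text
contact_force [ 0.098 -0.007 -4.789]
wrist_torque [-0.011 -0.053 -0.004]
opening 0.146
grasp_force 78.024
eef_pos [553.694 -83.57  138.466]
tcp_rot [ 3.142 -0.     0.237]
(420, 560, 3)
```

View pics/w4.png

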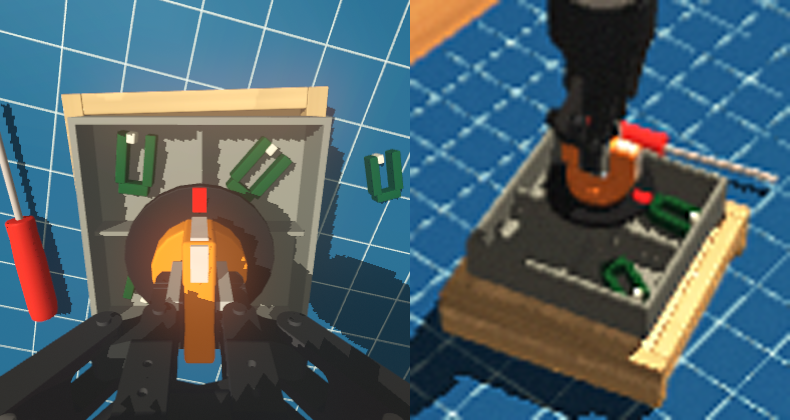

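The tray is clear of its floor, level, pointer at the red mark (red at ~(200,200) over the pointer at ~(200,265)), clips in place. Lifting the remaining 90 mm.

Request:
send_rows:
  targets: [0, 0, -0.002, 0, 0, 0, -1, 0, 0, -0.006, 0, 0, 0, -1, 0, 0, -0.012, 0, 0, 0, -1, 0, 0, -0.021, 0, 0, 0, -1, 0, 0, -0.032, 0, 0, 0, -1, 0, 0, -0.043, 0, 0, 0, -1, 0, 0, -0.054, 0, 0, 0, -1, 0, 0, -0.065, 0, 0, 0, -1, 0, 0, -0.075, 0, 0, 0, -1, 0, 0, -0.083, 0, 0, 0, -1, 0, 0, -0.088, 0, 0, 0, -1, 0, 0, -0.09, 0, 0, 0, -1]

```text
clock: 8.95
eef_pos: [554.1, -83.6, 229.3]
tcp_rot: [3.141, -0.001, 0.237]
contact_force: [1.2, 0.8, -4.5]
opening: 0.149
grasp_force: 78.0
```

Request:
send_rows:
  targets: [0, 0, 0, 0, 0, 0, -1, 0, 0, 0, 0, 0, 0, -1, 0, 0, 0, 0, 0, 0, -1, 0, 0, 0, 0, 0, 0, -1, 0, 0, 0, 0, 0, 0, -1, 0, 0, 0, 0, 0, 0, -1, 0, 0, 0, 0, 0, 0, -1, 0, 0, 0, 0, 0, 0, -1, 0, 0, 0, 0, 0, 0, -1, 0, 0, 0, 0, 0, 0, -1, 0, 0, 0, 0, 0, 0, -1, 0, 0, 0, 0, 0, 0, -1]

```text
clock: 9.95
eef_pos: [553.7, -83.6, 228.3]
tcp_rot: [3.142, 0.0, 0.237]
contact_force: [-0.6, 0.1, -4.7]
opening: 0.15
grasp_force: 78.0
```

Request:
send_rows:
  targets: [0, 0, 0, 0, 0, 0, -1, 0, 0, 0, 0, 0, 0, -1, 0, 0, 0, 0, 0, 0, -1, 0, 0, 0, 0, 0, 0, -1, 0, 0, 0, 0, 0, 0, -1, 0, 0, 0, 0, 0, 0, -1, 0, 0, 0, 0, 0, 0, -1, 0, 0, 0, 0, 0, 0, -1, 0, 0, 0, 0, 0, 0, -1, 0, 0, 0, 0, 0, 0, -1, 0, 0, 0, 0, 0, 0, -1, 0, 0, 0, 0, 0, 0, -1]

```text
clock: 10.95
eef_pos: [553.7, -83.6, 228.3]
tcp_rot: [3.142, 0.0, 0.237]
contact_force: [-0.6, 0.2, -4.8]
opening: 0.146
grasp_force: 78.0
```

Request:
send_rows:
  targets: [0, 0, 0, 0, 0, 0, -1, 0, 0, 0, 0, 0, 0, -1, 0, 0, 0, 0, 0, 0, -1, 0, 0, 0, 0, 0, 0, -1, 0, 0, 0, 0, 0, 0, -1, 0, 0, 0, 0, 0, 0, -1, 0, 0, 0, 0, 0, 0, -1, 0, 0, 0, 0, 0, 0, -1, 0, 0, 0, 0, 0, 0, -1, 0, 0, 0, 0, 0, 0, -1]

```text
clock: 11.78
eef_pos: [553.7, -83.6, 228.3]
tcp_rot: [3.142, 0.0, 0.237]
contact_force: [0.2, 1.0, -5.4]
opening: 0.144
grasp_force: 78.0
```

```bash
python3 st.py
python3 - <<'E'
from h import *
f=cams.grab_frame('wrist');g=cams.grab_frame('scene')
s=cv2.resize(g['color'][150:295,225:345],(380,420),interpolation=cv2.INTER_CUBIC)
cv2.imwrite('pics/w5.png',np.hstack([f['color'][:,80:490],s]))
E
```

```text
contact_force [ 0.169  0.986 -5.434]
wrist_torque [ 0.094  0.022 -0.049]
opening 0.144
grasp_force 77.98
eef_pos [553.695 -83.581 228.281]
tcp_rot [3.142 0.    0.237]
```

View pics/w5.png

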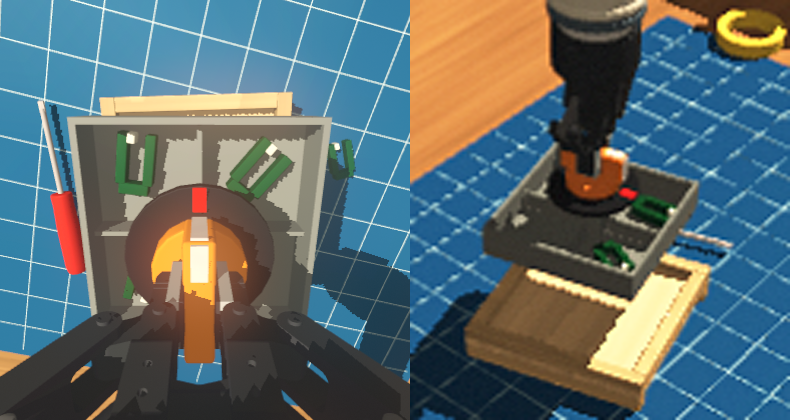

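The tray is held level with its underside about 145 mm high, 100 mm above the rim. The pointer is at the red mark, the clips are inside and the bystanders have not moved.

```bash
python3 -c "
from rig import r
print(r.sign_off())"
```

```text
the job is handed in; nothing more can be done
None
```

The job is handed in: the collar is turned clockwise to its stop at the red mark, and the tray is held still and level by the grip bar about 10 cm above the frame's rim, with all three clips inside and nothing else disturbed.

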